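Open the bench padlock and hold it up

ROBOT

A 6-joint arm with a two-finger parallel gripper is mounted at the origin on the work surface. World frame = base frame: x ahead of the robot, y to its left, z up, the work surface at z = 0. Lengths are in mm, angles in rad, forces in N, time in s.
With the tool pointing down it reaches from about 375 to 825 mm from the base axis. Payload 5.5 kg.
Tool frame: the origin (TCP) lies on the centre line of the jaws, within the pads' length; the fingertips stand 25 mm ahead of it and the grasp point (between the pads) lies 6 mm ahead of it (bot.tip_extent is the distance from the TCP to the fingertips, in mm); x points along the fingers, y is the direction in which the jaws open and shut, and the axes are right-handed (so a half turn about x gives the same grasp; the last joint's range is limited). The gripper opens to 85 mm and grips with 20 to 120 N. Pads are 22 mm wide; open, the fingers measure 114 mm over their backs; the gripper's body (76 mm by 85 mm) begins 54 mm behind the grasp point. The pads swing forward as they close: fully open they stand 13 mm farther back than shut.
Start: joints at [-1.243, 0.314, -0.047, 1.21, 0, 1.571], TCP at [193.173, -568.048, 232.099] pointing down, gripper open.
Joint ranges: [-2.67, 2.67], [-0.69, 1.73], [-1.03, 1.25], [-2.08, 2.16], [-1.42, 1.45], [-3.14, 3.14]. Speed limits (rad/s): [2.39, 2.39, 3.01, 3.14, 3.14, 3.14].

INTERFACE

Orientations are given as a rotation vector (axis times angle).
In Python, from workcell import bot gives the robot as it stands.
- The arm moves only by the shell command python3 -m creep 'ROWS' [FORCE]. ROWS is JSON, a list of rows, each a list of 5 numbers: the closure, from 0 (fully open) to 1 (shut), then the shift along the world's x, y, z in m, then the turn about the world's z in degrees. In form: [[gripper, dx, dy, dz, turn], ...]. A call has 1 to 10 rows; each row shifts and turns the commanded pose from where the row before left it; what a row does not reach is not made up. A row lasts 1/12 s, in which the tool goes at most 41.7 mm and 7.16 degrees, less where a joint would pass 70% of its speed; a pose out of reach is approached as far as the arm can. A call with a gripper value outside its range is refused whole. The fingers move at their own pace and stop on an object; FORCE is the grip in N (left out, the last holds). Time passes only in rows, so rows that do not move let the fingers close. It gives the time, the measured TCP pose, the force and the opening at its end, in the units of the state.
- bot.sense(): the state, without advancing time (a new reading comes with each control period).
- bot.read_camera(name): name is "scene" or "top" or "wrist"; returns a dict with "color" (384x512x3 uint8, red, green, blue), "fx", "fy", "cx", "cy" (pixels), "R" (3x3) and "t" (3): a world point X has camera coordinates R X + t. Camera axes: x right, y down, z forward; pixel columns grow to the right and rows downward; lengths in mm; the calibration is good to about 2 mm. A picture is of the moment at which its call begins. There is no depth.
- bot.finish_job(): hands the job in, once; it reports no verdict.
The state is a dict: "clock": time; "q": joint angles; "joint_vel": joint speeds; "joint_efforts": joint torques, N m; "position": TCP position; "tcp_rot": TCP orientation; "ft_force": force on the tool from outside, world axes, zero at the start; "wrist_torque": the same for the moment, N m; "grip_width": finger opening in mm.
Only numpy, scipy, OpenCV 4.12 (cv2) and the standard library are available. Lean on these libraries where they do the work, as an engineer would, in place of code of your own. Each camera call takes 0.05 s, during which the arm holds its last target. There are 200 camera calls.

TASK

Set the brass combination padlock, dial up, down into the wooden cradle and let go of it; then turn its black dial, click by click, until the white pointer clicks into place at the yellow mark, and pull the steel shackle out all the way while the lock sits in the cradle. Then pick up the opened lock and finish holding it up, still and level with the dial on top, at least 15 cm above the bench; do not disturb the jar, the tape measure or the screwdriver.

Things in the scene. Friction and masses are not known exactly. Their poses are not given: they have to be found in the camera images.
- lock_center (a point): Centre of the padlock's brass body, 20 mm above its underside. The body is a block 80 mm long (x), 60 mm wide (y), 40 mm high (z), lying with the dial on top; x points to the shackle, z up. Grasp it across its 60 mm width. It starts loose on the bench, the shackle pointing more or less away from the robot.
- lock: The whole padlock, 0.45 to 0.75 kg, body with dial and shackle; 66 mm high with the dial's grip. Origin: centre of the body's underside; axes as for lock_center.
- dial_grip (a point): On the dial's axis, half-way up its bar grip, 37 mm above the body's centre. A black disc 44 mm across, 6 mm thick lies centred on the body's top face; on it stands a bar 40 mm long, 14 mm wide, 20 mm high (46 to 66 mm above the lock's underside). The bar runs along this point's x; its +x end has the white pointer line; z up. Grip the bar across its width.
- dial (a joint): Dial angle, rad: 0 with the pointer at the yellow mark (on the body's top, shackle side); grows clockwise seen from above. A click every 0.524; about 0.1 N m turns it past one, and let go it springs to the nearest click. Starts 1 to 3 clicks clockwise of the mark, so turn it counter-clockwise. Stops at -0.6 and 2.8. Only within 0.13 of 0 is the shackle free; with the shackle out it cannot turn.
- shackle (a joint): How far the shackle is pulled out of the body, m: 0 shut (about 1.5 mm of play while locked), 0.020 fully out at its stop. Slides along the lock's x, away from the body, against about 3 N of friction, and stays where it is left.
- shackle_bar (a point): Middle of the shackle's cross bar: a level U of 10 mm round steel bar; cross bar along y (26 mm straight), legs along x, 32 mm free between them, 52 mm over all. Shut, it is 88 mm from the lock's centre along the lock's x (48 mm beyond the body) and 24 mm above the lock's underside; free space above and below it. x is the pulling direction, z up.
- cradle_seat (a point): Where the lock's centre lies when fully seated, 26 mm above the bench; x along the pocket's 85 mm length, y along its 65 mm width, z up. x is less than 0.4 rad off straight away from the robot. Either way round is allowed.
- cradle: Fixed wooden cradle, 109 x 89 mm outside, pocket 85 x 65 mm, floor 6 mm above the bench, walls 12 mm thick, tops 22 mm above the bench: the seated body stands 24 mm proud and the shackle passes 3 mm above the end wall. Origin: centre of its underside; axes as for cradle_seat.
- jar_center (a point): Bystander: amber jar 60 mm across, 75 mm high, standing; its centre. Leave it where it is.
- tape_center (a point): Bystander: yellow tape measure, 70 x 36 x 62 mm high; its centre. Leave it where it is.
- driver_grip (a point): Bystander: red-handled screwdriver lying on the bench; middle of its handle. Leave it where it is.
Not all that is in view belongs to the job. Of the things that look like the lock, the smallest one is meant. There is more than one size of the cradle; the job needs the larger.

How it is judged:
By the outcome, as a careful person would: the job done as asked, in the order asked, and still so for the second after the job is handed in, while the arm keeps its last pose, push and grip.
It also fails if it takes over 72 s, if anything falls off the work surface, if the arm or the gripper's body presses on something with over 40 N, if the wrist force passes 120 N, or if a joint passes its speed limit or range.

## Working session

There is one attempt and no reset: what is moved stays moved. The work goes in short steps, Python scripts to look and compute and a shell command to move; the robot and the scene stay as the last step left them, time stands still between calls to the robot, and variables do not carry over. Pictures are saved under pics/ and viewed, about 8 in all and at most 12, crops included, and the job is handed in when it is done.

```bash
ls; mkdir -p pics; python3 - <<'E'
from workcell import bot
import cv2,numpy as np
ims=[]
for n in("top","scene"):
    c=bot.read_camera(n); cv2.imwrite(f"pics/{n}0.png",c["color"][:,:,::-1]); print(n,c["fx"],c["cx"],c["cy"],np.round(c["R"],3).tolist(),c["t"])
s=bot.sense();print(s)
E
```

```text
pics
top 365.67962687588613 255.02734279104374 192.964475665482 [[-0.016, -1.0, -0.002], [-0.999, 0.016, -0.04], [0.04, 0.001, -0.999]] [  9.27022855 499.61211382 933.96140509]
scene 352.8888461182352 256.0580379671554 192.43806919272828 [[-0.434, 0.901, 0.014], [0.772, 0.38, -0.509], [-0.464, -0.21, -0.86]] [ 233.31138521 -360.47507738 1301.80493911]
{'clock': 0.1, 'q': array([-1.24304538e+00,  3.14150921e-01, -4.79623068e-02,  1.21018382e+00,
        2.08206511e-05,  1.57077313e+00]), 'joint_vel': array([-0.00036455, -0.00180558,  0.00159549, -0.00041182,  0.00134011,
       -0.00087859]), 'joint_efforts': array([-3.23477998e-04, -5.40765774e+01,  3.40540874e+01,  1.11886123e-02,
       -7.67969368e-05,  5.40397679e-06]), 'position': array([ 192.99335851, -567.58301535,  231.33075454]), 'tcp_rot': array([ 2.04437979,  0.33965581, -2.04484457]), 'ft_force': array([-0.27844324,  0.08581345,  0.02982801]), 'wrist_torque': array([-0.06817062,  0.00417448,  0.01640239]), 'grip_width': 85.21531854643274}
```

View pics/top0.png

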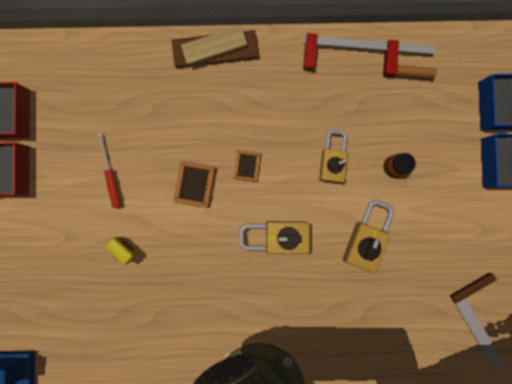

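View pics/scene0.png

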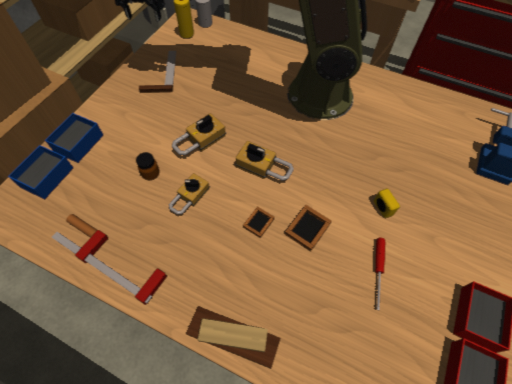

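Top view: three locks at (334,165), (290,238) and (370,245). The one at (334,165) is the smallest and its shackle points away from the robot, so it fits. There are two cradles, at (195,184) and (248,166); the one at (195,184) is larger. Next I'll measure both and enlarge a crop to confirm.

```bash
cat > h.py <<'E'
from workcell import bot
import cv2,numpy as np
def ray(c,uv,z):
    R,t=np.array(c["R"]),np.array(c["t"]).ravel()
    uv=np.atleast_2d(uv).astype(float)
    d=np.c_[(uv[:,0]-c["cx"])/c["fx"],(uv[:,1]-c["cy"])/c["fy"],np.ones(len(uv))]@R
    o=-R.T@t
    return o+d*((z-o[2])/d[:,2])[:,None]
def proj(c,X):
    p=np.atleast_2d(X)@np.array(c["R"]).T+np.array(c["t"]).ravel()
    return np.c_[p[:,0]/p[:,2]*c["fx"]+c["cx"],p[:,1]/p[:,2]*c["fy"]+c["cy"]]
def rect(P):
    """min-area rectangle of world points: centre, long side, short side, angle of long axis (deg, within 90 of +x)"""
    (x,y),(w,h),a=cv2.minAreaRect(P[:,:2].astype(np.float32))
    if w<h: w,h,a=h,w,a+90
    a=(a+90)%180-90
    return np.round([x,y,w,h,a],1)
def blob(m,seed=None):
    cs,_=cv2.findContours(m.astype(np.uint8),cv2.RETR_EXTERNAL,cv2.CHAIN_APPROX_NONE)
    return max(cs,key=cv2.contourArea)[:,0,:] if cs else None
E
python3 - <<'E'
from h import *
c=bot.read_camera("top");im=c["color"];hsv=cv2.cvtColor(im,cv2.COLOR_RGB2HSV)
def roi(u0,u1,v0,v1):
    m=np.zeros(im.shape[:2],bool);m[v0:v1,u0:u1]=1;return m
H,S,V=[hsv[:,:,i].astype(int) for i in range(3)]
for p in [(328,175),(190,167),(195,184),(334,165),(220,230),(338,137)]:print(p,hsv[p[1],p[0]])
brass=(H>=20)&(H<=32)&(S>170)
for nm,r in (("small",(315,352,125,190)),("l",(262,316,215,260)),("r",(340,400,195,275))):
    b=blob(brass&roi(*r)); print(nm,rect(ray(c,b,40)))
for nm,r in (("cr",(165,222,152,215)),("crs",(228,268,143,189))):
    b=blob(((S>150)&(H<17)|(V<60))&roi(*r)); print(nm,rect(ray(c,b,22)))
    b=blob((V<60)&roi(*r)); print(nm,"pocket",rect(ray(c,b,15)))
a=cv2.resize(im[120:195,310:425,::-1],None,fx=6,fy=6,interpolation=cv2.INTER_CUBIC)
b=cv2.resize(im[145:220,165:275,::-1],None,fx=6,fy=6,interpolation=cv2.INTER_CUBIC)[:, :660]
cv2.imwrite("pics/c1.png",cv2.resize(np.hstack([a[:, :400],b[:,:400]]),(800,450)))
E
```

```text
(328, 175) [ 20 161 165]
(190, 167) [ 13 166  80]
(195, 184) [ 16 109  54]
(334, 165) [14 68 49]
(220, 230) [ 17 124 168]
(338, 137) [ 16 136 135]
small [ 593.  -212.5   34.5   15.8   79.5]
l [385.7 -39.4  19.9  14.9  89. ]
r [ 390.7 -297.    60.8   26.7   62.4]
cr [525.2 155.8 108.1  92.3 -11. ]
cr pocket [525.9 158.9  78.6  58.2 -10.8]
crs [569.6  20.8  75.1  61.1  -9.1]
crs pocket [571.1  22.1  51.2  37.2  -9. ]
```

View pics/c1.png

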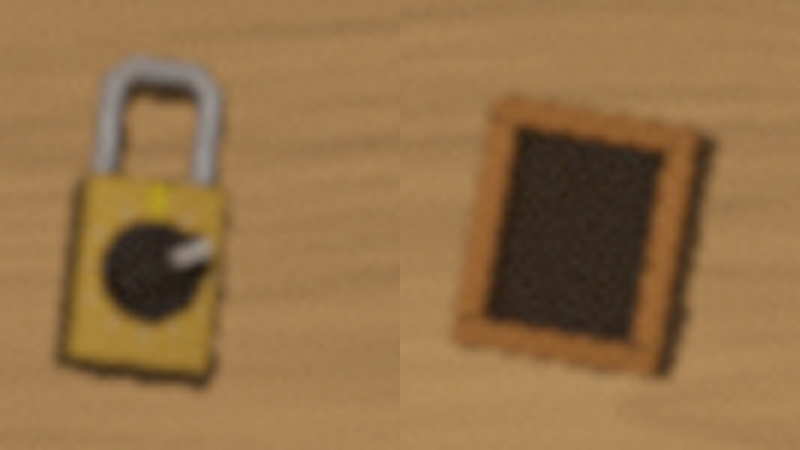

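The crop confirms it: the left part shows the lock, with its shackle at the top and its pointer about 60° (2 clicks) clockwise of the yellow mark. The right part shows the large cradle, measured at 108 x 92 mm and tilted -11°. Now I'll work out the lock pose and the tool yaw.

```bash
cat >> h.py <<'E'
from scipy.spatial.transform import Rotation as Ro
def state():
    s=bot.sense();M=Ro.from_rotvec(s["tcp_rot"]).as_matrix()
    yaw=np.degrees(np.arctan2(M[1,1],M[0,1]))
    print("t%.2f pos"%s["clock"],np.round(s["position"],1),"jaw yaw %.1f"%yaw,"down",np.round(M[:,0],3),"F",np.round(s["ft_force"],1),"T",np.round(s["wrist_torque"],2),"w %.1f"%s["grip_width"],"q6 %.2f"%s["q"][5])
    return s,M
E
python3 - <<'E'
from h import *
c=bot.read_camera("top")
k=lambda L:np.array(L)/6+[310,120]
P=ray(c,k([(82,180),(222,188),(212,375),(65,360)]),40);print(np.round(P,1),P.mean(0))
print([np.round(np.linalg.norm(P[i]-P[i-1]),1) for i in range(4)])
S=ray(c,k([(160,66)]),24);print("bar",S)
a=ray(c,k([(150,270)]),46);b=ray(c,k([(208,247)]),66);print("ptr",a,b)
for n,uv,z in(("jar",(400,165),75),("tape",(120,250),62),("driver",(113,190),15)):print(n,ray(c,uv,z))
state()
E
```

```text
[[ 603.6 -173.    40. ]
 [ 599.2 -231.5   40. ]
 [ 521.  -225.2   40. ]
 [ 528.2 -164.1   40. ]] [ 562.99961719 -198.4818595    40.        ]
[np.float64(75.9), np.float64(58.6), np.float64(78.5), np.float64(61.5)]
bar [[ 654.38105435 -210.49818442   24.        ]]
ptr [[ 564.63282502 -199.20638728   46.        ]] [[ 571.34724613 -218.58157346   66.        ]]
jar [[ 558.74577115 -349.34771497   75.        ]]
tape [[364.59061676 330.72222921  62.        ]]
driver [[513.14665902 365.90984845  15.        ]]
t0.20 pos [ 193.1 -567.7  231.6] jaw yaw -71.2 down [-0.     0.001 -1.   ] F [ 0.9 -1.1  0.5] T [ 0.   -0.02 -0.04] w 85.1 q6 1.57
```

```bash
python3 -m creep '[[0,0.019,0.018,0,7],[0,0.019,0.018,0,7],[0,0.019,0.018,0,7],[0,0.019,0.018,0,7],[0,0.019,0.018,0,7],[0,0.019,0.018,0,7],[0,0.019,0.018,0,7],[0,0.019,0.018,0,7],[0,0.019,0.018,0,7],[0,0.019,0.018,0,7]]' 80; python3 -c "from h import *;state()"
```

```text
clock: 1.03
position: [383.9, -387.0, 232.0]
tcp_rot: [1.22, 1.202, -1.22]
ft_force: [-0.4, 0.2, 0.5]
grip_width: 85.7
t1.03 pos [ 383.9 -387.   232. ] jaw yaw -0.9 down [-0.  0. -1.] F [-0.4  0.2  0.5] T [-0.01 -0.01  0.01] w 85.7 q6 0.80
```

```bash
python3 -m creep '[[0,0.018,0.019,0,7],[0,0.018,0.019,0,7],[0,0.018,0.019,0,7],[0,0.018,0.019,0,7],[0,0.018,0.019,0,7],[0,0.018,0.019,0,7],[0,0.018,0.019,0,7],[0,0.018,0.019,0,7],[0,0.018,0.019,0,7],[0,0.018,0.017,0,7]]'; python3 -m creep '[[0,0,0,0,7],[0,0,0,0,7],[0,0,0,0,0],[0,0,0,0,0]]';  python3 - <<'E'
from h import *
state();c=bot.read_camera("wrist");cv2.imwrite("pics/w1.png",c["color"][:,:,::-1])
print(np.round(c["R"],3).tolist(),c["t"],c["fx"])
print(proj(c,[[564,-199,40],[564,-199,66],[654,-210,24]]))
E
```

```text
clock: 1.87
position: [563.8, -198.7, 231.9]
tcp_rot: [0.286, 1.552, -0.285]
ft_force: [0.7, -0.6, 0.0]
grip_width: 85.6
clock: 2.2
position: [563.1, -199.9, 231.9]
tcp_rot: [0.102, 1.569, -0.101]
ft_force: [-0.6, -0.4, -0.3]
grip_width: 85.6
t2.20 pos [ 563.1 -199.9  231.9] jaw yaw 82.6 down [-0.  0. -1.] F [-0.6 -0.4 -0.3] T [0.02 0.04 0.03] w 85.6 q6 -0.21
[[0.13, 0.992, -0.0], [0.957, -0.125, 0.261], [0.259, -0.034, -0.965]] [ 124.89849501 -597.92484296  225.35423845] 286.29911205948514
[[251.90759144 173.50768049]
 [251.94369625 178.15709281]
 [252.42859061 238.51090049]]
```

View pics/w1.png

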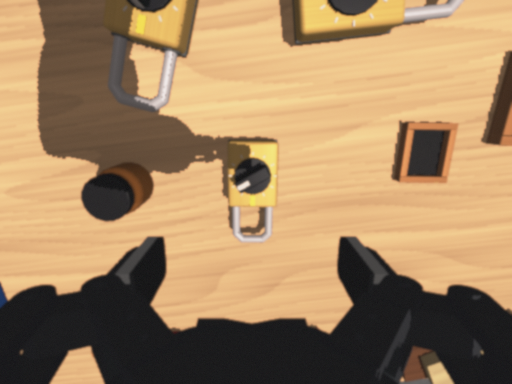

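The wrist view shows the lock at about (252,175) with its shackle down-image. That matches the projected estimate of (252,174). I'll measure the brass once more here.

```bash
cat >> h.py <<'E'
def brass(c,lo,hi,z):
    """top-face rectangle of brass within pixel box lo..hi, at plane z"""
    hsv=cv2.cvtColor(c["color"],cv2.COLOR_RGB2HSV).astype(int)
    m=(hsv[...,0]>=19)&(hsv[...,0]<=33)&(hsv[...,1]>150)&(hsv[...,2]>150)
    k=np.zeros_like(m);k[lo[1]:hi[1],lo[0]:hi[0]]=1
    m=cv2.morphologyEx((m&k).astype(np.uint8),cv2.MORPH_OPEN,np.ones((3,3)))
    p=np.argwhere(m)[:,::-1];print("px",p.min(0),p.max(0),len(p))
    return rect(ray(c,p,z))
E
python3 - <<'E'
from h import *
c=bot.read_camera("wrist")
for uv in((235,150),(270,200),(240,142)):print(cv2.cvtColor(c["color"],cv2.COLOR_RGB2HSV)[uv[1],uv[0]],end=" ")
print(brass(c,(215,125),(295,210),40))
E
```

```text
[ 18 141 103] [ 24 132 244] [ 18 146 173] px [250 195] [253 204] 33
[ 595.8 -203.9   11.4    3.6   -7.4]
```

```bash
sed -i 's/m=(hsv\[...,0\]>=19).*/m=(hsv[...,1]>smin)\&(hsv[...,0]>=15)\&(hsv[...,0]<=33)\&(hsv[...,2]>140)/; s/def brass(c,lo,hi,z)/def brass(c,lo,hi,z,smin=120)/' h.py
python3 - <<'E'
from h import *
c=bot.read_camera("wrist");h=cv2.cvtColor(c["color"],cv2.COLOR_RGB2HSV)
for v in(135,141,145,150,170,190,203,207): print(v,[h[v,u].tolist() for u in(215,226,229,232,240,266,272,276,280)])
for s in(105,115,125):print(brass(c,(215,125),(295,212),40,s))
E
```

```text
135 [[17, 104, 238], [16, 111, 230], [16, 112, 229], [16, 110, 232], [16, 112, 228], [16, 111, 233], [16, 110, 232], [16, 109, 232], [16, 110, 232]]
141 [[14, 107, 105], [14, 106, 101], [16, 109, 84], [17, 142, 120], [17, 143, 130], [17, 142, 124], [17, 141, 123], [16, 106, 145], [17, 107, 236]]
145 [[15, 109, 101], [15, 109, 101], [17, 137, 97], [18, 138, 102], [18, 143, 118], [24, 131, 242], [25, 126, 243], [23, 136, 240], [17, 111, 234]]
150 [[14, 114, 132], [14, 110, 102], [18, 137, 97], [17, 138, 102], [18, 138, 102], [25, 126, 244], [26, 121, 244], [23, 135, 240], [17, 107, 238]]
170 [[16, 110, 232], [14, 111, 106], [18, 146, 185], [19, 145, 231], [0, 8, 61], [6, 19, 67], [25, 127, 243], [21, 138, 236], [17, 107, 237]]
190 [[16, 111, 232], [14, 109, 103], [18, 147, 182], [20, 142, 235], [13, 47, 172], [23, 136, 240], [24, 131, 244], [18, 140, 227], [17, 107, 237]]
203 [[18, 106, 239], [17, 107, 236], [17, 135, 196], [20, 144, 233], [20, 142, 237], [23, 134, 243], [23, 134, 243], [19, 134, 228], [16, 111, 229]]
207 [[17, 107, 237], [16, 111, 230], [15, 113, 115], [14, 79, 136], [14, 96, 210], [14, 74, 173], [14, 78, 210], [15, 115, 223], [16, 111, 229]]
px [215 125] [294 211] 3431
[ 559.9 -195.6  102.9   97.1   -7.4]
px [227 142] [279 207] 1604
[ 566.3 -199.1   79.1   61.    -8. ]
px [228 142] [278 207] 1317
[ 566.3 -198.6   78.9   59.4   -8.2]
```

```bash
python3 -m creep '[[0,0.003,0.001,-0.02,-0.6],[0,0,0,-0.03,0],[0,0,0,-0.03,0],[0,0,0,-0.03,0],[0,0,0,-0.03,0],[0,0,0,-0.025,0],[0,0,0,-0.015,0],[0,0,0,-0.011,0],[0,0,0,0,0],[0,0,0,0,0]]'; python3 -c "
from h import *
print(bot.tip_extent);state()";  python3 -m creep '[[0.5,0,0,0,0],[0.5,0,0,0,0],[0.5,0,0,0,0],[0.5,0,0,0,0],[0.5,0,0,0,0],[0.5,0,0,0,0]]' 80; python3 -c "
from h import *
print(bot.tip_extent);state()"
```

```text
clock: 3.18
position: [566.0, -199.2, 41.2]
tcp_rot: [0.108, 1.568, -0.108]
ft_force: [-0.3, -0.4, 0.2]
grip_width: 85.5
25.0
t3.18 pos [ 566.  -199.2   41.2] jaw yaw 82.1 down [-0.  0. -1.] F [-0.3 -0.4  0.2] T [ 0.02 -0.01 -0.  ] w 85.5 q6 -0.20
clock: 3.68
position: [567.1, -199.2, 42.3]
tcp_rot: [0.107, 1.566, -0.107]
ft_force: [-0.1, 0.9, 6.7]
grip_width: 43.1
25.0
t3.68 pos [ 567.1 -199.2   42.3] jaw yaw 82.2 down [ 0.002 -0.    -1.   ] F [-0.1  0.9  6.7] T [0.2  0.17 0.02] w 43.1 q6 -0.20
```

```bash
python3 - <<'E'
from h import *
c=bot.read_camera("wrist");a=c["color"][:,:,::-1]
d=bot.read_camera("scene");b=cv2.resize(d["color"][130:260,100:273,::-1],(512,384),interpolation=cv2.INTER_CUBIC)
cv2.imwrite("pics/w2.png",cv2.resize(np.vstack([a,b]),(400,600)))
E
```

```text
(no output)
```

View pics/w2.png

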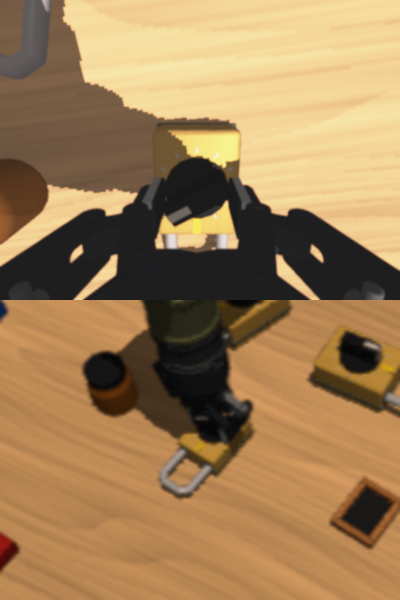

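The pads slid over the body's top and closed on the dial disc: opening 43 mm, with an upward force of 6.7 N. I'll open, go lower and close again.

```bash
python3 -m creep '[[0,0,0,0,0],[0,0,0,0,0],[0,0,0,0,0],[0,0,0,0,0],[0,0,0,-0.005,0],[0,0,0,-0.005,0],[0,0,0,0,0]]' 40;python3 -c "from h import *;state()"; python3 -m creep '[[0.2,0,0,0,0],[0.2,0,0,0,0],[0.25,0,0,0,0],[0.28,0,0,0,0],[0.31,0,0,0,0],[0.34,0,0,0,0],[0.34,0,0,0,0]]' 40; python3 -c "from h import *;state()"
```

```text
clock: 4.37
position: [565.2, -198.7, 29.7]
tcp_rot: [0.108, 1.57, -0.107]
ft_force: [-0.3, 0.4, -0.7]
grip_width: 85.5
t4.37 pos [ 565.2 -198.7   29.7] jaw yaw 82.2 down [-0.002  0.001 -1.   ] F [-0.3  0.4 -0.7] T [-0.01 -0.   -0.04] w 85.5 q6 -0.20
clock: 4.95
position: [566.4, -199.1, 31.7]
tcp_rot: [0.107, 1.568, -0.107]
ft_force: [-1.1, 0.7, 5.7]
grip_width: 58.4
t4.95 pos [ 566.4 -199.1   31.7] jaw yaw 82.2 down [ 0.001 -0.    -1.   ] F [-1.1  0.7  5.7] T [ 0.07  0.36 -0.02] w 58.4 q6 -0.20
```

```bash
python3 -m creep '[[0.4,0,0,0,0],[0.4,0,0,0,0],[0.4,0,0,0,0]]' 80;python3 -c "from h import *;state()"; python3 -m creep '[[0.4,0,0,0.005,0],[0.4,0,0,0.01,0],[0.4,0,0,0.01,0],[0.4,0,0,0.01,0],[0.4,0,0,0,0],[0.4,0,0,0,0]]'; python3 - <<'E'
from h import *
state()
c=bot.read_camera("wrist");a=c["color"][:,:,::-1]
d=bot.read_camera("scene");b=cv2.resize(d["color"][130:230,130:263,::-1],(512,384),interpolation=cv2.INTER_CUBIC)
cv2.imwrite("pics/w3.png",cv2.resize(np.vstack([a,b]),(400,600)))
E
```

```text
clock: 5.2
position: [566.4, -199.2, 32.2]
tcp_rot: [0.107, 1.567, -0.107]
ft_force: [-2.8, 0.6, 9.7]
grip_width: 56.9
t5.20 pos [ 566.4 -199.2   32.2] jaw yaw 82.2 down [ 0.001 -0.    -1.   ] F [-2.8  0.6  9.7] T [ 0.2   0.66 -0.02] w 56.9 q6 -0.20
clock: 5.7
position: [567.1, -199.4, 67.2]
tcp_rot: [0.107, 1.566, -0.108]
ft_force: [-0.4, 0.1, -6.2]
grip_width: 56.6
t5.70 pos [ 567.1 -199.4   67.2] jaw yaw 82.2 down [ 0.002 -0.001 -1.   ] F [-0.4  0.1 -6.2] T [ 0.03  0.03 -0.01] w 56.6 q6 -0.20
```

View pics/w3.png

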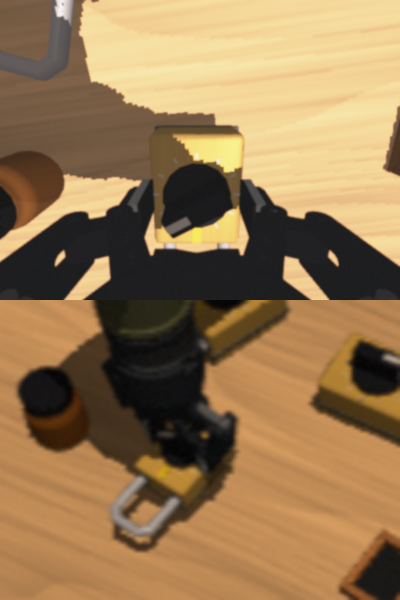

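Lifted and held level (6.2 N, near-zero torque). Next stop is short of the cradle, for one closer measurement of it.

```bash
python3 -m creep '[[0.4,-0.004,0.0226,0.0163,-0.3],[0.4,-0.004,0.0226,0.0163,-0.3],[0.4,-0.004,0.0226,0.0163,-0.3],[0.4,-0.004,0.0226,0.0163,-0.3],[0.4,-0.004,0.0226,0.0163,-0.3],[0.4,-0.004,0.0226,0.0163,-0.3],[0.4,-0.004,0.0226,0.0163,-0.3],[0.4,-0.004,0.0226,0.0163,-0.3],[0.4,-0.004,0.0226,0.0163,-0.3],[0.4,-0.004,0.0226,0.0163,-0.3]]'; python3 -m creep '[[0.4,0,0,0,0],[0.4,0,0,0,0],[0.4,0,0,0,0]]'; python3 - <<'E'
from h import *
state()
c=bot.read_camera("wrist");cv2.imwrite("pics/w4.png",c["color"][:,:,::-1])
hsv=cv2.cvtColor(c["color"],cv2.COLOR_RGB2HSV).astype(int)
q=proj(c,[[525,157,22]])[0].round().astype(int);print(q,hsv[q[1],q[0]],hsv[q[1],q[0]+42],hsv[q[1],q[0]-42])
k=np.zeros(hsv.shape[:2],bool);k[max(q[1]-62,0):q[1]+62,q[0]-58:q[0]+58]=1
m=((hsv[...,1]>130)|(hsv[...,2]<70))&k
b=blob(m);print(b.min(0),b.max(0),rect(ray(c,b,22)))
m=(hsv[...,2]<75)&k
b=blob(m);print(b.min(0),b.max(0),rect(ray(c,b,22)),rect(ray(c,b,6)))
E
```

```text
clock: 6.63
position: [525.2, 28.0, 229.2]
tcp_rot: [0.148, 1.567, -0.149]
ft_force: [0.9, -0.1, -6.2]
grip_width: 56.4
clock: 6.88
position: [525.7, 26.8, 228.4]
tcp_rot: [0.147, 1.567, -0.148]
ft_force: [-0.4, 1.0, -6.3]
grip_width: 56.1
t6.88 pos [525.7  26.8 228.4] jaw yaw 79.2 down [-0.001 -0.001 -1.   ] F [-0.4  1.  -6.3] T [0.01 0.03 0.01] w 56.1 q6 0.24
[357 150] [ 8 18 56] [ 19  99 242] [ 14 111 115]
[316 104] [398 193] [525.2 155.8 107.2  91.1 -11.1]
[330 117] [385 183] [526.  157.   79.6  60.3 -10.8] [529.  162.4  83.3  63.1 -10.8]
```

View pics/w4.png

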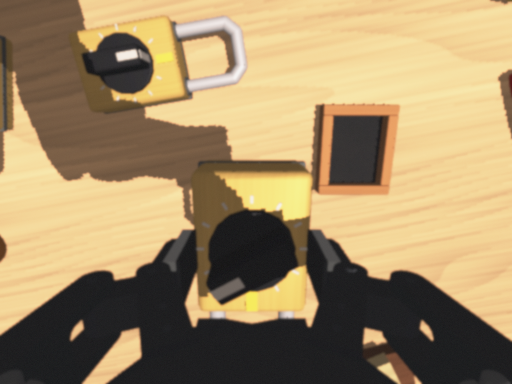

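```bash
python3 - <<'E'
from h import *
s,M=state()
c=bot.read_camera("wrist")
# hand-read top-face corners in w4 (lock top at TCP+8)
P=ray(c,[(195,171),(311,171),(306,311),(202,311)],s["position"][2]+7.8)
print(np.round(P,1).tolist(),P.mean(0),[round(float(np.linalg.norm(P[i]-P[i-1])),1) for i in range(4)])
E
```

```text
t6.93 pos [525.5  26.4 228. ] jaw yaw 79.2 down [-0.002 -0.    -1.   ] F [-0.4 -0.9 -5.9] T [-0.03  0.02 -0.02] w 56.5 q6 0.24
[[481.0, 8.2, 235.8], [491.4, 62.3, 235.8], [567.8, 49.1, 235.8], [557.2, -6.6, 235.8]] [524.34368527  28.24515818 235.82477616] [77.6, 55.1, 77.5, 56.8]
```

```bash
python3 -m creep '[[0.4,0,0.026,0,0],[0.4,0,0.026,0,0],[0.4,0,0.026,-0.01,0],[0.4,0,0.026,-0.02,0],[0.4,0,0.026,-0.03,0],[0.4,0,0,-0.03,0],[0.4,0,0,-0.03,0],[0.4,0,0,-0.02,0],[0.4,0,0,-0.015,0],[0.4,0,0,0,0]]'; python3 -m creep '[[0.4,0,0,-0.005,0],[0.4,0,0,-0.005,0],[0.4,0,0,-0.005,0],[0.4,0,0,0,0]]'; python3 -c "from h import *;state()"
```

```text
clock: 7.82
position: [522.9, 155.1, 69.6]
tcp_rot: [0.147, 1.573, -0.152]
ft_force: [-0.8, 0.4, -6.2]
grip_width: 56.4
clock: 8.15
position: [526.3, 156.7, 58.9]
tcp_rot: [0.149, 1.566, -0.149]
ft_force: [-0.5, -0.3, -5.9]
grip_width: 56.5
t8.15 pos [526.3 156.7  58.9] jaw yaw 79.2 down [ 0.  0. -1.] F [-0.5 -0.3 -5.9] T [-0.03  0.08 -0.03] w 56.5 q6 0.48
```

```bash
python3 -m creep '[[0.4,0,0,-0.003,0],[0.4,0,0,-0.003,0],[0.4,0,0,0,0]]'; python3 -c "from h import *;state()"; python3 -m creep '[[0.4,0,0,-0.003,0],[0.4,0,0,-0.003,0],[0.4,0,0,0,0]]'; python3 -c "from h import *;state()"
```

```text
clock: 8.4
position: [526.0, 156.9, 52.9]
tcp_rot: [0.148, 1.566, -0.148]
ft_force: [0.8, -0.7, -6.9]
grip_width: 56.7
t8.40 pos [526.  156.9  52.9] jaw yaw 79.2 down [-0. -0. -1.] F [ 0.8 -0.7 -6.9] T [-0.02  0.11 -0.06] w 56.7 q6 0.48
clock: 8.65
position: [525.8, 156.9, 46.5]
tcp_rot: [0.148, 1.566, -0.148]
ft_force: [0.2, -0.6, -5.8]
grip_width: 56.5
t8.65 pos [525.8 156.9  46.5] jaw yaw 79.2 down [-0.001 -0.    -1.   ] F [ 0.2 -0.6 -5.8] T [ 0.02  0.05 -0.04] w 56.5 q6 0.48
```

It's 8 mm into the pocket with no contact force. Continuing down.

```bash
python3 -m creep '[[0.4,0,0,-0.003,0],[0.4,0,0,-0.002,0],[0.4,0,0,0,0]]'; python3 -c "from h import *;state()"; python3 -m creep '[[0.4,0,0,-0.002,0],[0.4,0,0,-0.001,0],[0.4,0,0,0,0]]'; python3 -c "from h import *;state()"
```

```text
clock: 8.9
position: [525.8, 156.8, 41.6]
tcp_rot: [0.148, 1.566, -0.148]
ft_force: [-0.0, -0.6, -5.9]
grip_width: 56.2
t8.90 pos [525.8 156.8  41.6] jaw yaw 79.2 down [-0.001 -0.    -1.   ] F [-0.  -0.6 -5.9] T [-0.02  0.04  0.02] w 56.2 q6 0.48
clock: 9.15
position: [526.0, 156.9, 38.9]
tcp_rot: [0.148, 1.566, -0.148]
ft_force: [0.3, -0.2, -6.0]
grip_width: 56.9
t9.15 pos [526.  156.9  38.9] jaw yaw 79.2 down [-0. -0. -1.] F [ 0.3 -0.2 -6. ] T [0.06 0.04 0.04] w 56.9 q6 0.48
```

```bash
python3 -m creep '[[0.4,0,0,-0.001,0],[0.4,0,0,-0.001,0],[0.4,0,0,0,0]]'; python3 -c "from h import *;state()"; python3 -m creep '[[0.35,0,0,0,0],[0.3,0,0,0,0],[0.25,0,0,0,0],[0.2,0,0,0,0],[0,0,0,0,0],[0,0,0,0,0],[0,0,0,0.02,0],[0,0,0,0.04,0],[0,-0.02,0,0.035,-7],[0,-0.02,0,0.03,-7]]'; python3 -m creep '[[0,0,0,0.01,-7],[0,0,0,0,-7],[0,0,0,0,-7],[0,0,0,0,-7],[0,0,0,0,0]]';python3 - <<'E'
from h import *
state()
c=bot.read_camera("wrist");cv2.imwrite("pics/w5.png",c["color"][:,:,::-1])
print(proj(c,[[525,156.5,46],[525,156.5,72]]))
E
```

```text
clock: 9.4
position: [526.2, 157.0, 38.3]
tcp_rot: [0.148, 1.565, -0.148]
ft_force: [-5.0, -1.4, 7.0]
grip_width: 56.4
t9.40 pos [526.2 157.   38.3] jaw yaw 79.2 down [ 0.  0. -1.] F [-5.  -1.4  7. ] T [-0.29  0.99  0.  ] w 56.4 q6 0.48
clock: 10.23
position: [487.0, 157.1, 164.3]
tcp_rot: [0.345, 1.541, -0.344]
ft_force: [-0.2, -0.3, 0.9]
grip_width: 85.4
clock: 10.65
position: [486.4, 157.0, 172.5]
tcp_rot: [0.722, 1.447, -0.721]
ft_force: [0.1, 0.1, 0.5]
grip_width: 85.5
t10.65 pos [486.4 157.  172.5] jaw yaw 37.0 down [ 0.001  0.    -1.   ] F [0.1 0.1 0.5] T [0.01 0.03 0.02] w 85.5 q6 1.24
[[281.8218193  209.49506308]
 [284.80428167 218.71633437]]
```

View pics/w5.png

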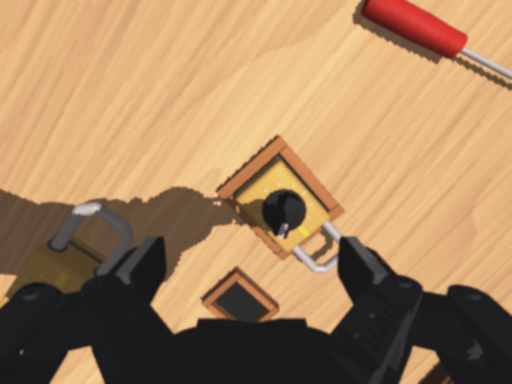

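The lock is seated in the pocket, centred at (284,209), and the yellow mark is at (306,231). The white pointer is at about (283,232). I'll compute the pointer's world angle.

```bash
python3 - <<'E'
from h import *
c=bot.read_camera("wrist");im=c["color"].astype(int);hsv=cv2.cvtColor(c["color"],cv2.COLOR_RGB2HSV).astype(int)
k=np.zeros(im.shape[:2],bool);k[175:252,258:312]=1
def cen(m,z):
    p=np.argwhere(m)[:,::-1];return len(p),p.mean(0).round(1),ray(c,p.mean(0),z)[0].round(1)
w=(hsv[...,1]<50)&(hsv[...,2]>120)&k
w=cv2.erode(w.astype(np.uint8),np.ones((1,1)))>0
print("white",cen(w,72))
d=(hsv[...,2]<75)&(((np.indices(im.shape[:2])-np.array([209,284])[:,None,None])**2).sum(0)<26**2)
n,_=0,0;b=blob(d);(u,v),r=cv2.minEnclosingCircle(b);print("dark",u,v,r,ray(c,(u,v),52))
y=(hsv[...,0]>25)&(hsv[...,1]>170)&k;print("yellow",cen(y,46)) if y.any() else 0
cv2.imwrite("pics/w6.png",cv2.resize(c["color"][130:280,210:360,::-1],None,fx=4,fy=4,interpolation=cv2.INTER_CUBIC))
E
```

```text
white (73, array([291.5, 242.5]), array([544.3, 142.4,  72. ]))
dark 282.97259521484375 212.32449340820312 22.48343276977539 [[525.77149962 156.3213772   52.        ]]
```

View pics/w6.png

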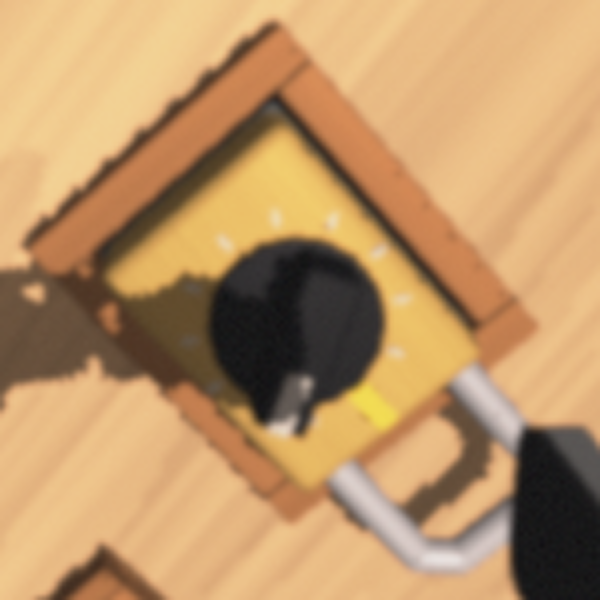

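Pointer about 50–60° clockwise of the mark, i.e. 2 clicks. Gripping the bar with the jaw yaw at 19°.

```bash
python3 -m creep '[[0,0.015,0,0,-6],[0,0.015,0,0,-6],[0,0.0095,0,-0.02,-6],[0.3,0,0,-0.03,0],[0.3,0,0,-0.02,0],[0.3,0,0,-0.012,0],[0.3,0,0,-0.0105,0],[0.3,0,0,0,0],[0.3,0,0,0,0]]' 40; python3 -c "from h import *;state()"; python3 -m creep '[[0.6,0,0,0,0],[0.7,0,0,0,0],[0.8,0,0,0,0],[0.9,0,0,0,0],[0.95,0,0,0,0],[0.95,0,0,0,0],[0.95,0,0,0,0],[0.95,0,0,0,0]]'; python3 -c "from h import *;state()"
```

```text
clock: 11.5
position: [525.5, 156.9, 79.4]
tcp_rot: [0.958, 1.35, -0.959]
ft_force: [0.6, 0.4, 0.5]
grip_width: 60.1
t11.50 pos [525.5 156.9  79.4] jaw yaw 19.3 down [-0.001 -0.    -1.   ] F [0.6 0.4 0.5] T [ 0.03 -0.03 -0.03] w 60.1 q6 1.52
clock: 12.17
position: [525.7, 156.9, 79.7]
tcp_rot: [0.959, 1.349, -0.959]
ft_force: [0.1, -0.2, -0.3]
grip_width: 4.4
t12.17 pos [525.7 156.9  79.7] jaw yaw 19.2 down [ 0.  0. -1.] F [ 0.1 -0.2 -0.3] T [-0.   -0.06  0.02] w 4.4 q6 1.53
```

The jaws closed above the bar, so the tips reach less far than stated. I'll reopen and step down, watching the force.

```bash
python3 -m creep '[[0.5,0,0,0,0],[0.4,0,0,0,0],[0.4,0,0,0,0],[0.4,0,0,-0.004,0],[0.4,0,0,-0.004,0],[0.4,0,0,0,0]]'; python3 -m creep '[[0.4,0,0,-0.004,0],[0.4,0,0,0,0]]';  python3 - <<'E'
from h import *
state()
d=bot.read_camera("scene");e=bot.read_camera("wrist")
p=proj(d,[[525.7,156.7,72]])[0].astype(int);print(p)
b=cv2.resize(d["color"][p[1]-45:p[1]+45,p[0]-60:p[0]+60,::-1],(512,384),interpolation=cv2.INTER_CUBIC)
cv2.imwrite("pics/w7.png",cv2.resize(np.vstack([e["color"][:,:,::-1],b]),(400,600)))
E
```

```text
clock: 12.67
position: [525.0, 156.7, 70.5]
tcp_rot: [0.958, 1.35, -0.96]
ft_force: [-0.2, -0.2, -0.3]
grip_width: 50.8
clock: 12.83
position: [525.2, 156.8, 66.8]
tcp_rot: [0.959, 1.35, -0.96]
ft_force: [-0.1, -0.5, -0.1]
grip_width: 50.9
t12.83 pos [525.2 156.8  66.8] jaw yaw 19.2 down [-0.001 -0.    -1.   ] F [-0.1 -0.5 -0.1] T [ 0.01 -0.02 -0.03] w 50.9 q6 1.53
[310 217]
```

View pics/w7.png

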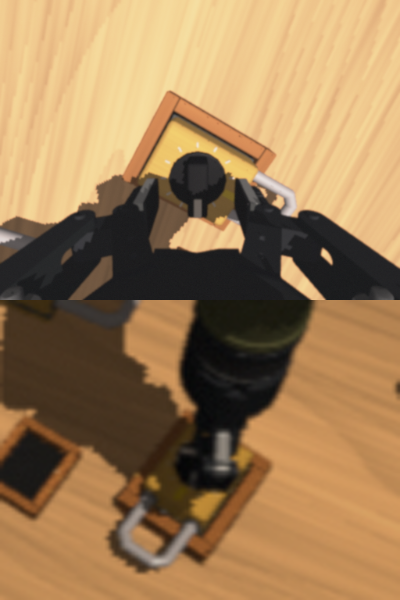

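```bash
python3 -m creep '[[0.5,0,0,0,0],[0.6,0,0,0,0],[0.7,0,0,0,0],[0.8,0,0,0,0],[0.9,0,0,0,0],[0.9,0,0,0,0]]' 20; python3 -c "from h import *;state()"
```

```text
clock: 13.43
position: [525.9, 157.0, 67.8]
tcp_rot: [0.959, 1.349, -0.959]
ft_force: [0.3, 0.5, 0.8]
grip_width: 13.1
t13.43 pos [525.9 157.   67.8] jaw yaw 19.2 down [ 0.  0. -1.] F [0.3 0.5 0.8] T [-0.01 -0.06  0.03] w 13.1 q6 1.53
```

The bar is gripped (13.1 mm). Turning it +60° counter-clockwise.

```bash
python3 -m creep '[[0.95,0,0,0,0],[0.95,0,0,0,4],[0.95,0,0,0,6],[0.95,0,0,0,6],[0.95,0,0,0,6],[0.95,0,0,0,6],[0.95,0,0,0,6],[0.95,0,0,0,6],[0.95,0,0,0,6],[0.95,0,0,0,6]]' 50; python3 -m creep '[[0.95,0,0,0,5],[0.95,0,0,0,3],[0.95,0,0,0,0],[0.95,0,0,0,0]]'; python3 -c "from h import *;state()"; python3 -m creep '[[0.7,0,0,0,0],[0.5,0,0,0,0],[0.4,0,0,0,0],[0.4,0,0,0,0],[0.4,0,0,0.02,0],[0.4,0,0,0.04,0],[0.4,-0.03,0,0.03,-6],[0.4,-0.03,0,0.02,-6],[0.4,0,0,0,-6],[0.4,0,0,0,0]]';python3 - <<'E'
from h import *
state()
c=bot.read_camera("wrist")
u,v=proj(c,[[525,156.5,60]])[0].astype(int);print(u,v)
cv2.imwrite("pics/w8.png",cv2.resize(c["color"][max(v-75,0):v+75,u-75:u+75,::-1],None,fx=4,fy=4,interpolation=cv2.INTER_CUBIC))
E
```

```text
clock: 14.27
position: [526.0, 157.2, 67.9]
tcp_rot: [0.254, 1.555, -0.253]
ft_force: [-0.6, 0.5, 4.7]
grip_width: 12.0
clock: 14.6
position: [526.0, 157.2, 67.9]
tcp_rot: [0.15, 1.565, -0.149]
ft_force: [-0.4, 0.2, 2.3]
grip_width: 11.7
t14.60 pos [526.  157.2  67.9] jaw yaw 79.1 down [ 0.001  0.001 -1.   ] F [-0.4  0.2  2.3] T [ 0.15 -0.04  0.07] w 11.7 q6 0.48
clock: 15.43
position: [466.1, 157.2, 178.8]
tcp_rot: [0.397, 1.532, -0.395]
ft_force: [0.2, 0.4, -1.3]
grip_width: 51.5
t15.43 pos [466.1 157.2 178.8] jaw yaw 61.1 down [ 0.003  0.001 -1.   ] F [ 0.2  0.4 -1.3] T [-0.01 -0.05  0.02] w 51.5 q6 0.83
278 238
```

View pics/w8.png

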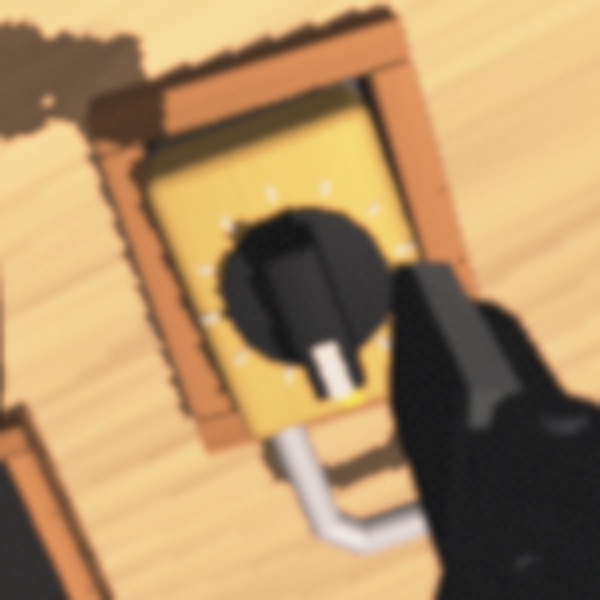

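The pointer sits on the yellow mark (crop (345,395)). Next is the shackle bar at about (612,140,30), with the jaws along the lock's x.

```bash
python3 -m creep '[[0.65,0.0146,-0.0017,0,-7.1],[0.65,0.0146,-0.0017,0,-7.1],[0.65,0.0146,-0.0017,0,-7.1],[0.65,0.0146,-0.0017,0,-7.1],[0.65,0.0146,-0.0017,0,-7.1],[0.65,0.0146,-0.0017,0,-7.1],[0.65,0.0146,-0.0017,0,-7.1],[0.65,0.0146,-0.0017,0,-7.1],[0.65,0.0146,-0.0017,0,-7.1],[0.65,0.0146,-0.0017,0,-7.1]]'; python3 -m creep '[[0.65,0,0,-0.03,-1],[0.65,0,0,-0.03,0],[0.65,0,0,-0.02,0],[0.65,0,0,0,0],[0.65,0,0,0,0]]'; python3 - <<'E'
from h import *
s,M=state()
c=bot.read_camera("wrist")
print(proj(c,[[612,140,30],[525.7,156.7,46]]), proj(c,[s["position"]-[0,0,15]]))
cv2.imwrite("pics/w9.png",c["color"][:,:,::-1])
E
```

```text
clock: 16.32
position: [613.0, 139.5, 175.1]
tcp_rot: [1.335, 1.122, -1.339]
ft_force: [0.4, 0.2, 1.1]
grip_width: 29.7
clock: 16.73
position: [611.0, 139.4, 94.8]
tcp_rot: [1.343, 1.117, -1.35]
ft_force: [-0.3, -0.3, 0.5]
grip_width: 29.8
t16.73 pos [611.  139.4  94.8] jaw yaw -10.7 down [-0.004 -0.001 -1.   ] F [-0.3 -0.3  0.5] T [-0.03 -0.04  0.02] w 29.8 q6 1.98
[[252.71508688 205.00340787]
 [127.81061476 211.43128766]] [[251.24669215 232.03088611]]
```

View pics/w9.png

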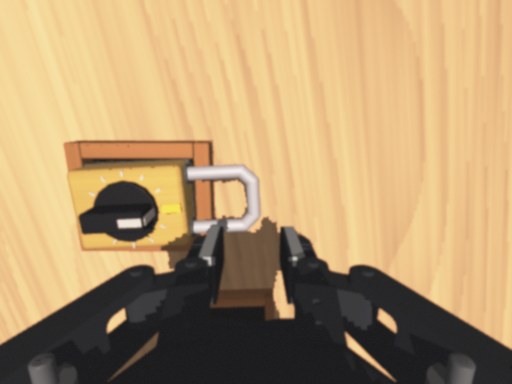

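The cross bar is at about (252,201), predicted (252.7,205), so I'll shift +2.5 mm in y. The pointer is still at the yellow mark, and this is my 12th and last picture. From here I go by numbers.

```bash
python3 -m creep '[[0.65,0.001,0.0025,-0.02,0],[0.65,0,0,-0.02,0],[0.65,0,0,-0.01,0],[0.65,0,0,0,0]]';  python3 -m creep '[[0.65,0,0,-0.005,0],[0.65,0,0,0,0]]';python3 -m creep '[[0.65,0,0,-0.005,0],[0.65,0,0,0,0]]';python3 -m creep '[[0.65,0,0,-0.004,0],[0.65,0,0,0,0]]'; python3 -c "from h import *;state()"; python3 -m creep '[[0.75,0,0,0,0],[0.85,0,0,0,0],[0.95,0,0,0,0],[1,0,0,0,0],[1,0,0,0,0],[1,0,0,0,0]]' 30; python3 -c "from h import *;state()"
```

```text
clock: 17.12
position: [612.4, 142.2, 46.0]
tcp_rot: [1.345, 1.115, -1.348]
ft_force: [-0.5, -0.6, 0.5]
grip_width: 29.5
clock: 17.28
position: [613.9, 142.6, 42.8]
tcp_rot: [1.348, 1.113, -1.346]
ft_force: [-1.3, -0.3, -0.2]
grip_width: 29.8
clock: 17.45
position: [613.5, 142.5, 37.3]
tcp_rot: [1.347, 1.114, -1.346]
ft_force: [0.2, -0.1, -0.1]
grip_width: 29.9
clock: 17.62
position: [613.1, 142.4, 32.7]
tcp_rot: [1.347, 1.114, -1.347]
ft_force: [0.5, 0.0, 0.6]
grip_width: 30.0
t17.62 pos [613.1 142.4  32.7] jaw yaw -10.8 down [-0. -0. -1.] F [0.5 0.  0.6] T [-0.   -0.01  0.02] w 30.0 q6 1.99
clock: 18.12
position: [613.9, 142.5, 33.7]
tcp_rot: [1.348, 1.113, -1.346]
ft_force: [0.5, -0.3, 2.9]
grip_width: -0.2
t18.12 pos [613.9 142.5  33.7] jaw yaw -10.8 down [ 0.001  0.    -1.   ] F [ 0.5 -0.3  2.9] T [-0.04 -0.18  0.04] w -0.2 q6 1.99
```

Missed again, just above the bar. Reopening and going 9 mm lower.

```bash
python3 -m creep '[[0.75,0,0,0,0],[0.65,0,0,0,0],[0.65,0,0,0,0],[0.65,0,0,-0.003,0],[0.65,0,0,0,0]]'; python3 -m creep '[[0.65,0,0,-0.003,0],[0.65,0,0,0,0]]';python3 -m creep '[[0.65,0,0,-0.003,0],[0.65,0,0,0,0]]'; python3 -c "from h import *;state()"; python3 -m creep '[[0.75,0,0,0,0],[0.8,0,0,0,0],[0.85,0,0,0,0],[0.9,0,0,0,0],[0.95,0,0,0,0],[0.95,0,0,0,0]]' 30; python3 -c "from h import *;state()"
```

```text
clock: 18.53
position: [612.5, 142.3, 29.2]
tcp_rot: [1.346, 1.115, -1.348]
ft_force: [-0.6, 1.3, -0.3]
grip_width: 30.0
clock: 18.7
position: [612.7, 142.3, 26.3]
tcp_rot: [1.346, 1.114, -1.348]
ft_force: [-0.3, -1.1, 0.7]
grip_width: 29.7
clock: 18.87
position: [612.9, 142.4, 23.4]
tcp_rot: [1.346, 1.114, -1.348]
ft_force: [-0.6, 0.9, -0.4]
grip_width: 29.8
t18.87 pos [612.9 142.4  23.4] jaw yaw -10.8 down [-0.001 -0.    -1.   ] F [-0.6  0.9 -0.4] T [0.   0.05 0.02] w 29.8 q6 1.99
clock: 19.37
position: [613.1, 142.1, 24.1]
tcp_rot: [1.346, 1.114, -1.347]
ft_force: [0.2, -0.7, 1.8]
grip_width: 8.9
t19.37 pos [613.1 142.1  24.1] jaw yaw -10.8 down [-0.    -0.001 -1.   ] F [ 0.2 -0.7  1.8] T [-0.4   0.24  0.23] w 8.9 q6 1.99
```

The bar is gripped (8.9 mm). Pulling along the lock's x.

```bash
python3 -m creep '[[0.97,0,0,0,0],[0.97,0,0,0,0],[0.97,0.003,-0.0006,0,0],[0.97,0.003,-0.0006,0,0],[0.97,0.003,-0.0006,0,0],[0.97,0,0,0,0]]' 60; python3 -c "from h import *;state()"; python3 -m creep '[[0.97,0.003,-0.0006,0,0],[0.97,0.003,-0.0006,0,0],[0.97,0.002,-0.0004,0,0],[0.97,0,0,0,0]]'; python3 -c "from h import *;state()"; python3 -m creep '[[0.97,0.002,-0.0004,0,0],[0.97,0.002,-0.0004,0,0],[0.97,0,0,0,0]]'; python3 -c "from h import *;state()"
```

```text
clock: 19.87
position: [622.8, 140.6, 24.0]
tcp_rot: [1.347, 1.114, -1.347]
ft_force: [-1.5, -1.7, 2.3]
grip_width: 7.8
t19.87 pos [622.8 140.6  24. ] jaw yaw -10.8 down [ 0.  0. -1.] F [-1.5 -1.7  2.3] T [-0.38  0.45  0.18] w 7.8 q6 1.98
clock: 20.2
position: [630.8, 139.1, 24.0]
tcp_rot: [1.347, 1.114, -1.347]
ft_force: [-2.1, -1.6, 1.1]
grip_width: 7.6
t20.20 pos [630.8 139.1  24. ] jaw yaw -10.8 down [ 0.  0. -1.] F [-2.1 -1.6  1.1] T [-0.19  0.45  0.16] w 7.6 q6 1.98
clock: 20.45
position: [634.3, 138.4, 24.0]
tcp_rot: [1.347, 1.114, -1.347]
ft_force: [-3.6, -0.3, 1.8]
grip_width: 7.9
t20.45 pos [634.3 138.4  24. ] jaw yaw -10.8 down [-0.  0. -1.] F [-3.6 -0.3  1.8] T [ 0.08  0.71 -0.  ] w 7.9 q6 1.97
```

Moved 21 mm with about 3 N. I'll keep going until the stop shows in the force.

```bash
for i in 1 2; do python3 -m creep '[[0.97,0.0015,-0.0003,0,0],[0.97,0,0,0,0]]'; done|grep -E 'pos|force'; python3 -c "from h import *;state()"
```

```text
position: [634.5, 138.1, 23.6]
ft_force: [-5.3, -0.3, 1.4]
position: [634.7, 137.8, 23.1]
ft_force: [-8.4, 1.0, 1.8]
t20.78 pos [634.7 137.8  23.1] jaw yaw -10.8 down [-0.005  0.    -1.   ] F [-8.4  1.   1.8] T [ 0.2   1.85 -0.09] w 8.1 q6 1.97
```

```bash
python3 -m creep '[[0.97,0.0015,-0.0003,0,0],[0.97,0.001,-0.0002,0,0],[0.97,0,0,0,0]]'; python3 -c "from h import *;state()"
```

```text
clock: 21.03
position: [634.9, 137.3, 22.3]
tcp_rot: [1.343, 1.12, -1.354]
ft_force: [-12.1, 1.1, 1.3]
grip_width: 7.4
t21.03 pos [634.9 137.3  22.3] jaw yaw -10.8 down [-0.009  0.001 -1.   ] F [-12.1   1.1   1.3] T [ 0.32  2.79 -0.14] w 7.4 q6 1.97
```

The stop is reached: 12 N and no more travel, about 21–22 mm in total. Releasing, rising clear and going back over the body, with a numeric check of the shackle extension on the way.

```bash
python3 -m creep '[[0.85,0,0,0,0],[0.65,0,0,0,0],[0.6,0,0,0,0],[0.6,0,0,0.01,0],[0.6,0,0,0.03,0],[0.6,0,0,0.04,7],[0.6,0,0,0.04,7],[0.3,-0.02,0,0.03,7],[0,-0.03,0.005,0,7],[0,-0.03,0.005,0,7]]'; python3 -m creep '[[0,-0.03,0.003,0,7],[0,-0.02,0.003,0,7],[0,-0.02,0.003,0,7],[0,0,0,0,7],[0,0,0,0,7],[0,0,0,0,7],[0,0,0,0,7],[0,0,0,0,6],[0,0,0,0,0],[0,0,0,0,0]]'; python3 - <<'E'
from h import *
state()
c=bot.read_camera("wrist");hsv=cv2.cvtColor(c["color"],cv2.COLOR_RGB2HSV).astype(int)
w=c["color"].astype(int)
u,v=proj(c,[[528,157,46]])[0];print(u,v)
print("brass",brass(c,(int(u)-60,int(v)-75),(int(u)+60,int(v)+60),46,118))
m=(hsv[...,1]<45)&(hsv[...,2]>110)
a,b=proj(c,[[634,137,30]])[0];print("bar px",a,b)
k=np.zeros_like(m);k[int(b)-40:int(b)+30,int(a)-50:int(a)+50]=1
bb=blob(m&k);print(bb.min(0),bb.max(0),np.round(ray(c,[bb.min(0),bb.max(0)],30),1).tolist())
t=bot.read_camera("top")
h2=cv2.cvtColor(t["color"],cv2.COLOR_RGB2HSV).astype(int)
for X in([612,140,30],[634,137,30],[650,134,30]):
  p=proj(t,[X])[0].round().astype(int);print(X,p,[h2[p[1]+j,p[0]].tolist() for j in(-4,-2,0,2,4)])
E
```

```text
clock: 21.87
position: [562.4, 147.6, 178.2]
tcp_rot: [0.893, 1.375, -0.884]
ft_force: [0.1, 0.4, -0.3]
grip_width: 69.6
clock: 22.7
position: [490.6, 156.3, 175.1]
tcp_rot: [0.151, 1.564, -0.15]
ft_force: [-0.3, 0.1, -0.8]
grip_width: 85.3
t22.70 pos [490.6 156.3 175.1] jaw yaw 79.0 down [ 0.002  0.    -1.   ] F [-0.3  0.1 -0.8] T [0.04 0.06 0.03] w 85.3 q6 0.50
258.6740315592873 220.38299281667906
px [233 182] [292 256] 2470
brass [528.5 160.1  79.2  59.1 -11.1]
bar px 258.28312071001005 302.78788987667957
[238 262] [283 307] [[578.1, 124.6, 30.0], [645.1, 164.2, 30.0]]
[612, 140, 30] [200 149] [[16, 134, 143], [16, 121, 192], [17, 122, 197], [17, 116, 197], [17, 118, 195]]
[634, 137, 30] [201 141] [[17, 118, 194], [13, 56, 174], [12, 22, 176], [14, 72, 114], [16, 132, 159]]
[650, 134, 30] [202 134] [[17, 118, 197], [16, 118, 196], [17, 118, 195], [17, 121, 196], [16, 102, 187]]
```

The top view shows steel at x ≈ 635 and the body centre at x ≈ 528.5, so the extension is about 20 mm and the shackle is fully out. Regrasping the body.

```bash
python3 -m creep '[[0,0.019,0.001,-0.01,0],[0,0.019,0.001,-0.02,0],[0,0,0,-0.03,0],[0,0,0,-0.03,0],[0,0,0,-0.02,0],[0,0,0,-0.014,0],[0,0,0,-0.007,0],[0,0,0,-0.006,0],[0,0,0,0,0],[0,0,0,0,0]]'; python3 -c "from h import *;state()"; python3 -m creep '[[0.2,0,0,0,0],[0.25,0,0,0,0],[0.28,0,0,0,0],[0.31,0,0,0,0],[0.34,0,0,0,0],[0.4,0,0,0,0],[0.4,0,0,0,0],[0.4,0,0,0,0]]' 60; python3 -c "from h import *;state()"
```

```text
clock: 23.63
position: [528.3, 158.3, 37.7]
tcp_rot: [0.149, 1.565, -0.148]
ft_force: [0.6, -0.1, 0.3]
grip_width: 85.4
t23.63 pos [528.3 158.3  37.7] jaw yaw 79.2 down [ 0.001  0.    -1.   ] F [ 0.6 -0.1  0.3] T [-0.05 -0.02 -0.01] w 85.4 q6 0.48
clock: 24.3
position: [528.7, 158.9, 38.8]
tcp_rot: [0.149, 1.564, -0.147]
ft_force: [-2.1, 1.6, 9.9]
grip_width: 57.3
t24.30 pos [528.7 158.9  38.8] jaw yaw 79.2 down [ 0.002  0.001 -1.   ] F [-2.1  1.6  9.9] T [0.27 0.51 0.  ] w 57.3 q6 0.48
```

Width 57, on the body as before. Lifting with a firmer grip.

```bash
python3 -m creep '[[0.4,0,0,0,0],[0.4,0,0,0,0],[0.4,0,0,0.005,0],[0.4,0,0,0.008,0],[0.4,0,0,0.01,0],[0.4,0,0,0.015,0],[0.4,0,0,0.02,0],[0.4,0,0,0.02,0],[0.4,0,0,0,0]]' 85; python3 -c "from h import *;state()"; python3 -m creep '[[0.4,0,0,0.02,0],[0.4,0,0,0.02,0],[0.4,0,0,0.02,0],[0.4,0,0,0.02,0],[0.4,0,0,0.02,0],[0.4,0,0,0.015,0],[0.4,0,0,0.005,0],[0.4,0,0,0,0],[0.4,0,0,0,0],[0.4,0,0,0,0]]'; python3 -m creep '[[0.4,0,0,0,0],[0.4,0,0,0,0],[0.4,0,0,0,0],[0.4,0,0,0,0],[0.4,0,0,0,0],[0.4,0,0,0,0]]'; python3 - <<'E'
from h import *
s,_=state();z=s["position"][2]
c=bot.read_camera("wrist");u,v=proj(c,[s["position"]+[0,0,8]])[0].astype(int);print(u,v)
print("held top",brass(c,(u-75,v-95),(u+75,v+75),z+8,118))
t=bot.read_camera("top");h=cv2.cvtColor(t["color"],cv2.COLOR_RGB2HSV)
for n,uv,zz in(("jar",(400,165),0),("tape",(120,250),0),("driver",(113,190),0)):
    a=cv2.imread("pics/top0.png")[uv[1]-18:uv[1]+18,uv[0]-18:uv[0]+18,::-1].astype(int)
    b=t["color"][uv[1]-18:uv[1]+18,uv[0]-18:uv[0]+18].astype(int);print(n,"mean image change",np.abs(a-b).mean().round(2))
b=blob(((h[...,2]<60)&np.pad(np.ones((58,55),bool),((155,171),(168,289)))));print("pocket seen",rect(ray(t,b,15)))
E
```

```text
clock: 25.05
position: [530.2, 158.8, 119.2]
tcp_rot: [0.15, 1.56, -0.147]
ft_force: [1.8, 0.6, -5.5]
grip_width: 55.6
t25.05 pos [530.2 158.8 119.2] jaw yaw 79.2 down [ 0.006  0.002 -1.   ] F [ 1.8  0.6 -5.5] T [ 0.06 -0.11  0.  ] w 55.6 q6 0.48
clock: 25.88
position: [526.8, 157.8, 233.3]
tcp_rot: [0.148, 1.568, -0.149]
ft_force: [0.5, -0.7, -6.8]
grip_width: 55.8
clock: 26.38
position: [527.7, 158.1, 235.0]
tcp_rot: [0.148, 1.566, -0.148]
ft_force: [-0.4, -0.5, -7.0]
grip_width: 55.8
t26.38 pos [527.7 158.1 235. ] jaw yaw 79.2 down [-0. -0. -1.] F [-0.4 -0.5 -7. ] T [ 0.03  0.09 -0.  ] w 55.8 q6 0.48
250 248
px [198 172] [312 310] 4339
held top [526.2 159.1  76.4  58.1 -10.9]
jar mean image change 23.98
tape mean image change 59.08
driver mean image change 68.2
pocket seen [ 5.609e+02  1.958e+02  8.010e+01  5.660e+01 -4.000e-01]
```

The lock is held at about 0.2 m, with 7 N of weight and near-zero torque. In the top view the arm and its shadow cover the bystanders, so I'll check those by colour from the scene camera before handing in.

```bash
python3 - <<'E'
from h import *
d=bot.read_camera("scene");new=d["color"];old=cv2.imread("pics/scene0.png")[:,:,::-1].copy()
def cen(im,box,f):
    h=cv2.cvtColor(im,cv2.COLOR_RGB2HSV).astype(int);u0,u1,v0,v1=box;p=np.argwhere(f(h[v0:v1,u0:u1]));return len(p),(p.mean(0)[::-1]+[u0,v0]).round(1)
for n,box,f in(("jar",(130,165,145,185),lambda h:h[...,2]<75),("tape",(370,405,182,222),lambda h:(h[...,0]>22)&(h[...,1]>180)),("driver",(368,392,230,280),lambda h:((h[...,0]<8)|(h[...,0]>172))&(h[...,1]>170))):
    print(n,cen(old,box,f),cen(new,box,f))
state()
E
```

```text
jar (412, array([146.8, 165.8])) (378, array([146.7, 165.4]))
tape (335, array([387.5, 202.1])) (337, array([387.4, 202.1]))
driver (308, array([379.7, 254.9])) (307, array([379.7, 254.9]))
t26.53 pos [527.8 158.2 235.1] jaw yaw 79.2 down [ 0.  0. -1.] F [ 0.4  0.5 -6. ] T [ 0.01  0.1  -0.01] w 55.9 q6 0.48
```

Bystanders haven't moved and the arm is still. Handing in.

```bash
python3 -c "
from h import *
print(bot.finish_job())"
```

```text
the job is handed in; nothing more can be done
None
```

I finished the job and handed it in at 26.5 s; no verdict was given. I set the smallest padlock in the larger cradle and let go, then turned its dial 60° counter-clockwise (two clicks) onto the yellow mark. I pulled the shackle out to its stop, then regrasped the lock by its body and lifted it.

**Last checks:**
- **Dial:** the picture showed the white pointer on the yellow mark after I let go.
- **Shackle:** the tool moved about 21 mm before the force rose to 12 N with no more travel. The cameras put the cross bar about 107 mm from the lock's centre, against 108 mm expected when fully out. I did not recheck it after lifting the lock.
- **Final hold:** the underside is about 20 cm above the bench. The tool points straight down, the load is 6–7 N with almost no torque, and the arm is still.
- **Bystanders:** the jar, tape measure and screwdriver are within half a pixel of where they started, seen from the scene camera.

**What went wrong or disagreed:**
- The first body grasp closed on the dial's disc, and the first tries at the dial bar and the shackle closed just above them. I fixed each by reopening and going 9–13 mm lower, because the fingertips reached less far than stated.
- The top camera's before-and-after comparison of the bystanders was no use, because the arm and its shadow changed the picture. I used the scene camera instead.

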